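Set and pin the stay bar of a folding exercise bench

ROBOT

A 6-joint arm with a two-finger parallel gripper is mounted at the origin on the work surface. World frame = base frame: x ahead of the robot, y to its left, z up, the work surface at z = 0. Lengths are in m, angles in rad, forces in N, time in s.
With the tool pointing down it reaches from about 0.425 to 0.95 m from the base axis. Payload 3.5 kg.
Tool frame: the origin (TCP) lies between the finger pads; the fingertips stand 22 mm ahead of it and the grasp point (between the pads) lies 3 mm ahead of it (ctrl.nose_length is the z of the fingertips in the tool frame, in m); z points along the fingers, y is the line along which they close (so a half turn about z gives the same grasp; the last joint's range is limited). The gripper opens to 85 mm and grips with 20 to 120 N. Pads are 22 mm wide; open, the fingers measure 114 mm over their backs; the gripper's body (76 mm by 85 mm) begins 54 mm behind the grasp point. The pads swing forward as they close: fully open they stand 13 mm farther back than shut.
Start: joints at [0.993, 0.286, 1.577, -0, 1.279, -0.15], TCP at [0.28, 0.614, 0.253] pointing down, gripper open.
Joint ranges: [-2.77, 2.77], [-0.9, 2.22], [0.21, 2.48], [-1.53, 4.67], [0.24, 2.81], [-2.84, 2.84]. Speed limits (rad/s): [2.79, 2.79, 3.14, 3.14, 3.14, 3.14].

INTERFACE

Orientations are given as a unit quaternion [x, y, z, w].
In Python, from plant import ctrl gives the robot as it stands. The module is installed in compiled form; this text tells all that it offers.
- The arm moves only by the tool send_rows, never from a script. Its argument "rows" is text: rows parted by semicolons, each of 7 numbers parted by spaces: the turn, a rotation vector about the tool's x, y, z in a scale on which 1.0 is 180 degrees, then the shift along the tool's x, y, z in a scale on which 1.0 is 800 mm, then the opening, from -1 (shut) to 1 (fully open). A call has 1 to 8 rows; each row is the pose to reach, as a shift and turn from the pose commanded when the call began, along the tool's axes at that moment; what a row does not reach only later rows make up. A row lasts 1/8 s, in which the tool goes at most 62.5 mm and 10.7 degrees, less where a joint would pass 70% of its speed; a pose out of reach is approached as far as the arm can. No shift or turn number may pass 1 either way. A call with a gripper value outside its range is refused whole. The fingers move at their own pace and stop on an object; "grip_force" is the grip in N (left out, the last holds). Time passes only in rows, so rows that repeat a pose let the fingers close. It gives the time, the measured TCP pose, the force, the opening and the grip force at its end, in the units of the state.
- ctrl.get_state(): the state, without advancing time (a new reading comes with each control period).
- ctrl.read_camera(name): name is "scene" or "top" or "wrist"; returns a dict with "color" (384x512x3 uint8, red, green, blue), "fx", "fy", "cx", "cy" (pixels), "extrinsics" (4x4, takes a point from world to camera coordinates). Camera axes: x right, y down, z forward; pixel columns grow to the right and rows downward; lengths in m; the calibration is good to about 2 mm. A picture is of the moment at which its call begins. There is no depth.
- ctrl.sign_off(): hands the job in; it is judged then, once.
Trained networks look in a picture, given as the dict that the camera call returned (one of the last four; its "shot" number tells which), for a name from the list of things; names that differ only in an ending like _2 or _b are one class to them, and where a whole thing is asked for, a point or a joint stands for the part that bears it (a point fixed in the world has none). Each returns a list of dicts, best first, with "p" (0 to 1); they miss things now and then, are a little off and sometimes report something else, mostly with a low value. They report only what shows in the picture. A call takes as long as a camera call.
- ctrl.look_for(picture, target): "position" ([x, y, z] in m, in the coordinates of the camera as it stood for that picture, good to about 4 mm: the middle of the surface that is visible of it).
The state is a dict: "time": time; "qpos": joint angles; "dq": joint speeds; "joint_efforts": joint torques, N m; "eef_pos": TCP position; "tcp_rot": TCP orientation; "contact_force": force on the tool from outside, world axes, zero at the start; "wrist_torque": the same for the moment, N m; "opening": opening from 0.0 (shut) to 1.0 (fully open); "finger_force": force on a finger pad.
Only numpy, scipy, OpenCV 4.12 (cv2) and the standard library are available. Lean on these libraries where they do the work, as an engineer would, in place of code of your own. Each camera call takes 0.05 s, during which the arm holds its last target. There are 200 camera calls.

TASK

Swing the stay bar of the bench's leg frame round on its pivot by pushing it near its free end, gently (never above 15 N), until it lies against the stop stud of the bracket, and take the hand off it. Then pull the knobbed locking pin out of its spare hole and push it, without forcing it against the bar (25 N at most), down through the bar and the bracket until its collar sits fully on the bar. Let go and leave everything else on the table where it is.

Things in the scene. Friction and masses are not known exactly. Their poses are not given: they have to be found in the camera images.
- frame: Fixed leg frame of a folding exercise bench, flat on the table: dark 25 mm square tubes, tops 25 mm up, open to the table between. Origin: on the pivot bolt's axis at table height. Rail one runs along y at x = 0, rail two along y at x = 280 mm, both y = -220 to 210 mm; cross tubes at y = -208 and 198 mm.
- pivot (a point): On the axis of the upright pivot bolt on rail one, at the rail's top (25 mm up). Shank 10 mm; low round head 22 mm wide, its top 40 mm above the table.
- stop_nominal (a point): NOMINAL centre, at its top 24 mm up, of the 10 mm hole in the stop bracket, at frame x = 250, y = 0: a steel block along rail two's inner side, x 234 to 266 mm, from 50 mm before to 30 mm beyond the hole in y, with an upright stop stud (10 mm thick, top 40 mm up) 19 mm beyond it. It is clamped up to 24 mm off in frame +-y; that is not measured: feel it with the bar.
- spare_hole (a point): Mouth of the 10 mm spare hole in the top of rail two (25 mm up) where the pin is parked, at frame x = 280, y = 120 mm.
- bar: Flat aluminium stay bar 28 x 6 mm, 0.17 kg, on the pivot bolt (1 mm play), lying on both rails, underside 25 mm up. Slides at 2 N or less, no spring. Origin: pivot hole, underside; x to the free end (rounded, at 305 mm), z up. Starts -0.22 to -0.5 rad from frame x; swings to +y until its edge meets the stud. Push its -y edge 170 to 200 mm out: there tips below it clear rail two and bracket.
- bar_hole (a point): Centre of the 10 mm hole in the stay bar's free end, at the bar's top face (31 mm up), 251 mm from the pivot hole. With the bar against the stud it lies over the bracket's hole.
- pin: Locking pin, upright, 60 g, head up. Origin: on its axis, underside of the collar, z up. Below: shank 8 mm in diameter, 21 mm long, tapered tip. Above: collar 22 mm wide, 4 mm thick, then a black knob 18 mm in diameter from 4 to 34 mm, to grip from above. Parked: origin 25 mm up. Fully home through bar and bracket: 31 mm up. Holes out of line: the tip stands on the bracket, about 14 mm too high.
- tape: Bystander: roll of grey tape, 60 mm wide, 19 mm high, inside the frame. Origin at its underside centre.
- spanner: Bystander: open-ended spanner, 120 mm long, lying inside the frame. Origin at its underside centre.
- dumbbell: Bystander: small black dumbbell 175 mm long, 52 mm high, right of the frame. Origin at its underside centre.
- drink: Bystander: drink bottle 68 mm wide, 190 mm high, near right. Origin at its underside centre.
- spray: Bystander: spray can 54 mm wide, 150 mm high, left of the frame. Origin at its underside centre.
- strip: Bystander: short loose flat steel strip 200 x 28 x 6 mm (not the stay bar), on the table beyond the frame. Origin at its underside centre.
- bolt: Bystander: hex bolt 21 mm over its head, 47 mm long, standing on its head left of the frame. Origin at its underside centre.

How it is judged:
By the outcome, as a careful person would: the job done as asked, in the order asked, and still so for the second after the job is handed in, with the robot touching nothing.
It also fails if it takes over 61 s, if anything falls off the work surface, if the arm or the gripper's body presses on something with over 40 N, if the wrist force passes 120 N, or if a joint passes its speed limit or range.

## Working session

There is one attempt and no reset: what is moved stays moved. The work goes in short steps, Python scripts to look and compute and a tool call to move; the robot and the scene stay as the last step left them, time stands still between calls to the robot, and variables do not carry over. Pictures are saved under pics/ and viewed, at most 10 in all, crops included, and the job is handed in when it is done.

Besides the shell and the picture viewer there is one more tool, called after "Call:" in YAML: its name, and indented under it one key for each argument. send_rows: Moves the arm, as the interface text tells. Its arguments: {"type":"object","properties":{"rows":{"type":"string"},"grip_force":{"type":"number"}},"required":["rows"]}

```bash
mkdir -p pics; ls; cat > h.py <<'E'
import numpy as np, cv2
from plant import ctrl
from scipy.spatial.transform import Rotation as R
def shot(n,f=None):
    p=ctrl.read_camera(n)
    if f: cv2.imwrite('pics/'+f,p['color'][:,:,::-1])
    return p
def w(p,c):
    return (np.linalg.inv(p['extrinsics'])@np.append(c,1))[:3]
def px(p,X):
    c=p['extrinsics']@np.append(X,1); return np.array([p['fx']*c[0]/c[2]+p['cx'],p['fy']*c[1]/c[2]+p['cy']])
def ray(p,u,v,z):
    T=np.linalg.inv(p['extrinsics']); d=T[:3,:3]@np.array([(u-p['cx'])/p['fx'],(v-p['cy'])/p['fy'],1]); o=T[:3,3]
    return o+d*(z-o[2])/d[2]
E
python3 - <<'E'
from h import *
s=ctrl.get_state(); print(s['time'],s['eef_pos'],s['tcp_rot'],s['contact_force'],s['opening'])
for n in ['top','scene']:
    p=shot(n,n+'1.png')
    print(n,p['fx'],np.linalg.inv(p['extrinsics'])[:3].round(3).tolist())
    for t in ['pivot','spare_hole','bar_hole','pin','bar','stop_nominal','frame']:
        for r in ctrl.look_for(p,t)[:2]:
            q=w(p,r['position']); print(t,round(r['p'],2),q.round(3),px(p,q).round())
print(ctrl.nose_length)
E
```

```text
pics
0.0 [0.27967114 0.61366703 0.25192744] [ 2.12260173e-01  9.77212481e-01 -1.09382446e-03 -4.35421576e-04] [-0.09497147  0.35861782 -0.03668366] 0.9989205092832795
top 359.62338301959113 [[0.018, -0.995, 0.095, 0.481], [-0.999, -0.02, -0.029, 0.005], [0.03, -0.094, -0.995, 1.135]]
pivot 0.57 [0.478 0.038 0.025] [237. 229.]
bar_hole 0.57 [ 0.477 -0.007  0.03 ] [252. 229.]
bar_hole 0.56 [ 0.359 -0.432  0.124] [403. 274.]
pin 0.42 [0.646 0.135 0.054] [206. 172.]
bar 0.68 [ 0.477 -0.008  0.032] [252. 229.]
stop_nominal 0.66 [0.48  0.037 0.027] [237. 228.]
stop_nominal 0.65 [ 0.358 -0.433  0.124] [403. 275.]
frame 0.65 [0.48  0.038 0.028] [237. 228.]
scene 416.4952109783822 [[-0.586, 0.513, -0.628, 1.433], [0.81, 0.367, -0.456, 0.61], [-0.003, -0.776, -0.631, 0.925]]
pivot 0.68 [0.536 0.076 0.024] [289. 206.]
spare_hole 0.56 [0.534 0.077 0.025] [289. 206.]
spare_hole 0.25 [0.508 0.437 0.017] [397. 250.]
bar_hole 0.85 [ 0.491 -0.015  0.03 ] [274. 188.]
bar 0.88 [ 0.492 -0.02   0.031] [272. 187.]
bar 0.41 [0.445 0.191 0.012] [333. 207.]
stop_nominal 0.92 [0.536 0.074 0.028] [288. 205.]
frame 0.62 [0.537 0.075 0.031] [288. 205.]
0.022
```

View pics/top1.png

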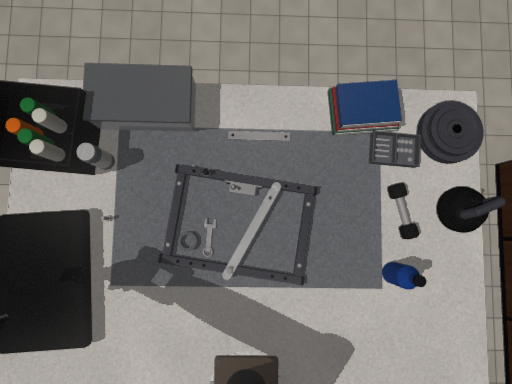

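View pics/scene1.png

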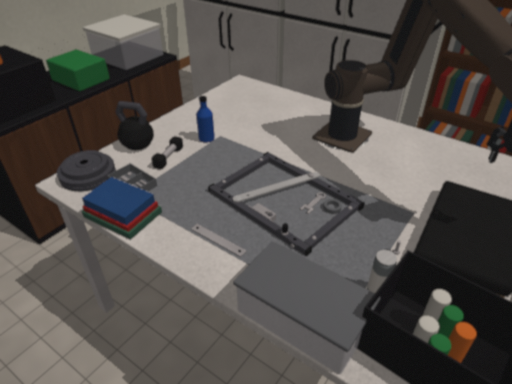

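The top view shows rail one near the robot (row ~272), the pivot at about (229,272), the bar's free end at (277,186), the bracket at (241,188) and the pin at (208,172). I'll crop it for precise pixels.

```bash
python3 - <<'E'
from h import *
im=cv2.imread('pics/top1.png')[155:290,150:330]
cv2.imwrite('pics/topc.png',cv2.resize(im,None,fx=4.4,fy=4.4,interpolation=cv2.INTER_CUBIC))
E
```

```text
(no output)
```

View pics/topc.png

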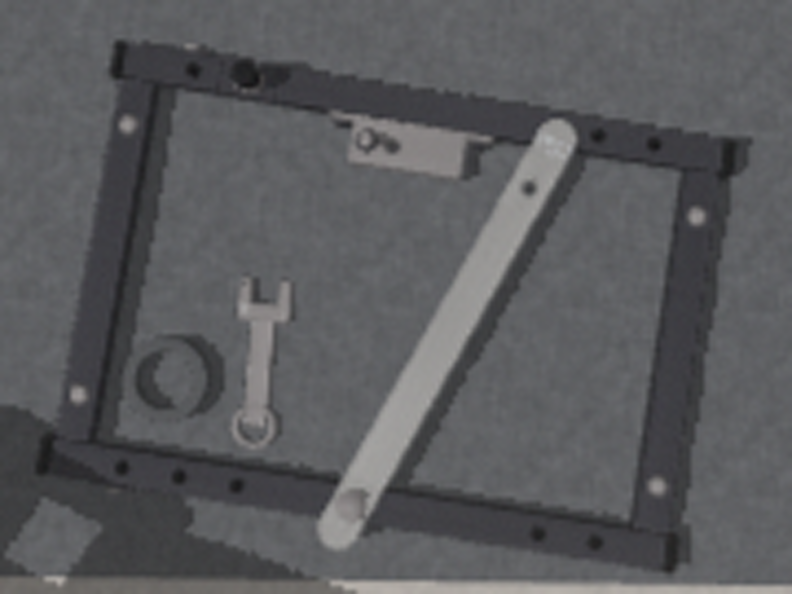

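The crop shows these pixels: pivot head (352,503), bar hole (529,188), pin knob (245,72), stud (366,140), bracket hole (393,146). The rail ends are also clear. Next I fit the frame pose.

```bash
python3 - <<'E'
from h import *
from scipy.optimize import least_squares
p=shot('top')
P=lambda c,z: ray(p,(c[0]+.5)/4.4-.5+150,(c[1]+.5)/4.4-.5+155,z)
m={'piv':P((352,503),.04),'bh':P((529,188),.031),'pin':P((245,72),.059),'stud':P((366,140),.04),'brh':P((393,146),.024)}
A=[((352,503),.04,0,0),((245,72),.059,280,120),((128,124),.025,256,198),((697,216),.025,256,-208),((78,395),.025,24,198),((657,486),.025,24,-208)]
# screws at unknown x: only y used (loose) 
W=np.array([P(a[0],a[1])[:2] for a in A]);F=np.array([a[2:] for a in A])/1e3
def f(q,):
    c,s=np.cos(q[2]),np.sin(q[2]); r=(F@np.array([[c,s],[-s,c]])+q[:2]-W); return r
r=least_squares(lambda q:f(q).ravel(),[.38,.06,-.13]);q=r.x
print(q,(f(q)*1e3).round(1).tolist())
c,s=np.cos(q[2]),np.sin(q[2])
for k,v in m.items(): print(k,v.round(4),'frame',((v[:2]-q[:2])@np.array([[c,-s],[s,c]])*1e3).round(1))
d=m['bh']-m['piv']; print(np.hypot(*d[:2]),np.arctan2(d[1],d[0])-q[2])
E
```

```text
[ 0.35541615  0.05730624 -0.14055175] [[-2.1, 1.0], [0.4, 1.1], [20.9, -3.1], [20.9, -3.5], [-19.7, 2.4], [-20.4, 2.0]]
piv [0.3576 0.0563 0.04  ] frame [ 2.3 -0.7]
bh [ 0.5757 -0.0616  0.031 ] frame [234.8 -86.9]
pin [0.6491 0.1358 0.059 ] frame [279.8 118.8]
stud [0.6062 0.0528 0.04  ] frame [248.9  30.7]
brh [0.6041 0.0344 0.024 ] frame [249.5  12.2]
0.24802091199931953 -0.35498800623441473
```

```bash
cat >> h.py <<'E'
def go(x,y,z,ang=None):
    "shift (mm, tool axes) and turn (deg, tool) to TCP x,y,z with tool y at world angle ang deg, tool down"
    s=ctrl.get_state(); r=R.from_quat(s['tcp_rot']); d=r.inv().apply(np.array([x,y,z])-s['eef_pos'])*1e3
    t=np.zeros(3)
    if ang is not None:
        a=np.radians(ang); Y=np.array([np.cos(a),np.sin(a),0]); Z=np.array([0,0,-1.]); X=np.cross(Y,Z)
        t=(r.inv()*R.from_matrix(np.c_[X,Y,Z])).as_rotvec(degrees=True)
    print('shift',d.round(1),'turn',t.round(2))
def F(x,y,o=(.3565,.0568),a=-.1405):
    c,s=np.cos(a),np.sin(a); return o[0]+c*x-s*y,o[1]+s*x+c*y
E
python3 -c "
from h import *
go(.495,-.075,.25,75)"
```

```text
shift [-481.5 -537.9    3.3] turn [-0.    0.   -9.51]
```

Careful with the scale: shifts go in shares of 800 mm and turns go in shares of 180 degrees. That gives: -538 mm / 800 = -0.6725, -481 mm / 800 = -0.6013, -9.5 degrees / 180 = -0.0528.

Call:
send_rows:
  rows: "0 0 -0.0528 -0.6013 -0.6725 0.0038 -1;0 0 -0.0528 -0.6013 -0.6725 0.0038 -1;0 0 -0.0528 -0.6013 -0.6725 0.0038 -1;0 0 -0.0528 -0.6013 -0.6725 0.0038 -1;0 0 -0.0528 -0.6013 -0.6725 0.0038 -1;0 0 -0.0528 -0.6013 -0.6725 0.0038 -1;0 0 -0.0528 -0.6013 -0.6725 0.0038 -1;0 0 -0.0528 -0.6013 -0.6725 0.0038 -1"
  grip_force: 60

```text
time: 1.85
eef_pos: [0.4289, 0.1349, 0.2518]
tcp_rot: [0.131, 0.991, 0.0, 0.001]
contact_force: [1.2, 0.5, -1.2]
opening: 0.002
finger_force: 0.0
```

```bash
python3 -c "
from h import *
go(.495,-.075,.12,75)"
```

```text
shift [-118.  -185.7  131.8] turn [0.03 0.09 0.  ]
```

To row units: -186 mm / 800 = -0.2325, -118 mm / 800 = -0.1475.

Call:
send_rows:
  rows: "0 0 0 -0.1475 -0.2325 0.025 -1;0 0 0 -0.1475 -0.2325 0.025 -1;0 0 0 -0.1475 -0.2325 0.025 -1;0 0 0 -0.1475 -0.2325 0.025 -1;0 0 0 -0.1475 -0.2325 0.1625 -1;0 0 0 -0.1475 -0.2325 0.1625 -1;0 0 0 -0.1475 -0.2325 0.1625 -1;0 0 0 -0.1475 -0.2325 0.1625 -1"

```text
time: 2.85
eef_pos: [0.4957, -0.0738, 0.1232]
tcp_rot: [0.131, 0.991, -0.0, 0.001]
contact_force: [0.1, -0.6, 0.3]
opening: 0.0
finger_force: 0.0
```

```bash
python3 -c "
from h import *
p=shot('wrist','w1.png'); print(ctrl.get_state()['contact_force'])
go(.495,-.075,.036,75)"
```

```text
[ 0.02435192 -0.07993791 -1.11227179]
shift [ 1.4 -1.3 88.1] turn [-0.02  0.29  0.01]
```

View pics/w1.png

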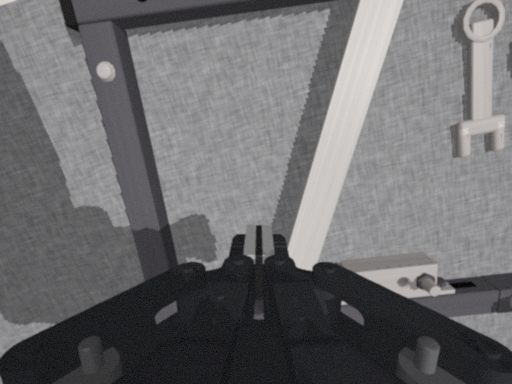

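To row units: 87 mm / 800 = 0.1088, 80 mm / 800 = 0.1.

Call:
send_rows:
  rows: "0 0 0 0.0013 -0.0013 0.0625 -1;0 0 0 0.0013 -0.0013 0.1 -1;0 0 0 0.0013 -0.0013 0.1088 -1;0 0 0 0.0013 -0.0013 0.1088 -1;0 0 0 0.0013 -0.0013 0.1088 -1"

```text
time: 3.52
eef_pos: [0.4949, -0.0747, 0.0365]
tcp_rot: [0.131, 0.991, -0.0, 0.002]
contact_force: [0.3, 0.2, 1.0]
opening: -0.002
finger_force: 0.0
```

```bash
python3 -c "
from h import *
s=ctrl.get_state(); print(s['eef_pos'],s['contact_force'])
a=-.1405
for th in [-.355,-.25,-.15,-.08,-.02,.02,.05]:
    t=th+a; print(th); c=np.array([.3565,.0568])+185e-3*np.array([np.cos(t),np.sin(t)])+28.5e-3*np.array([np.sin(t),-np.cos(t)]); go(*c,.036)"
```

```text
[ 0.49493165 -0.07471671  0.03646298] [0.34482766 0.23580638 1.02859302]
-0.355
shift [-5.6 20.6  0.5] turn [0. 0. 0.]
-0.25
shift [-12.1  39.2   0.5] turn [0. 0. 0.]
-0.15
shift [-16.4  57.4   0.5] turn [0. 0. 0.]
-0.08
shift [-18.3  70.4   0.5] turn [0. 0. 0.]
-0.02
shift [-19.2  81.6   0.5] turn [0. 0. 0.]
0.02
shift [-19.4  89.    0.5] turn [0. 0. 0.]
0.05
shift [-19.4  94.7   0.5] turn [0. 0. 0.]
```

To row units: 45 mm / 800 = 0.0563, 39 mm / 800 = 0.0488.

Call:
send_rows:
  rows: "0 0 0 -0.0025 0.0063 0 -1;0 0 0 -0.0038 0.0125 0 -1;0 0 0 -0.005 0.0188 0 -1;0 0 0 -0.0075 0.0263 0 -1;0 0 0 -0.01 0.0338 0 -1;0 0 0 -0.0125 0.0413 0 -1;0 0 0 -0.015 0.0488 0 -1;0 0 0 -0.0163 0.0563 0 -1"

```text
time: 4.53
eef_pos: [0.5175, -0.0336, 0.0341]
tcp_rot: [0.131, 0.991, 0.0, -0.0]
contact_force: [-1.2, -0.6, -0.5]
opening: 0.001
finger_force: 0.5
```

To row units: 28 mm / 800 = 0.035, 26 mm / 800 = 0.0325.

Call:
send_rows:
  rows: "0 0 0 -0.0013 0.005 0 -1;0 0 0 -0.0025 0.01 0 -1;0 0 0 -0.0038 0.015 0 -1;0 0 0 -0.005 0.02 0 -1;0 0 0 -0.0063 0.025 0 -1;0 0 0 -0.0063 0.0288 0 -1;0 0 0 -0.0063 0.0325 0 -1;0 0 0 -0.0075 0.035 0 -1"

```text
time: 5.52
eef_pos: [0.5303, -0.0084, 0.0342]
tcp_rot: [0.13, 0.991, -0.0, -0.0]
contact_force: [-1.2, -1.4, -0.6]
opening: -0.005
finger_force: 0.6
```

```bash
python3 -c "
from h import *
p=shot('top'); im=p['color'][155:290,150:330,::-1]
cv2.imwrite('pics/t2.png',cv2.resize(im,None,fx=4.4,fy=4.4,interpolation=cv2.INTER_CUBIC))"
```

```text
(no output)
```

View pics/t2.png

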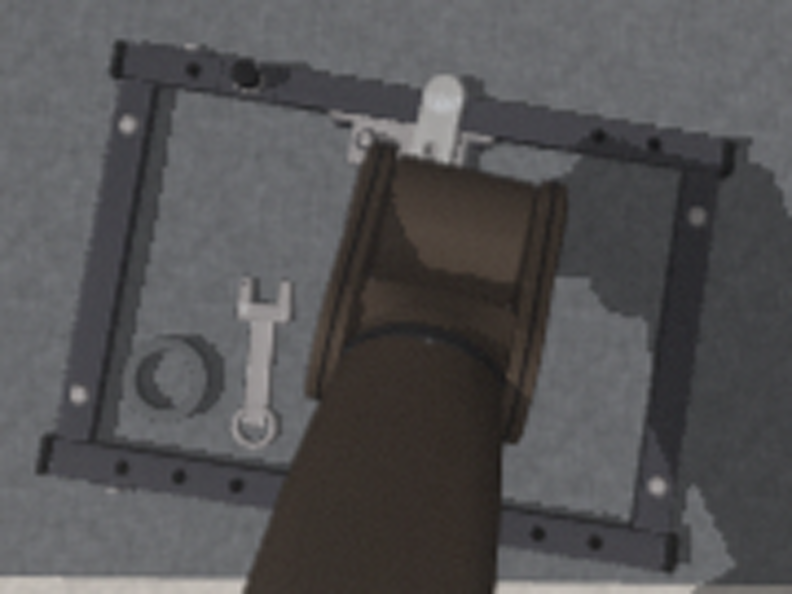

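The bar follows. Its hole is at about (430,148) and the bracket's at (393,146), so roughly 26 mm remain at the hole, or 19 mm at the finger.

To row units: 13 mm / 800 = 0.0163, 12 mm / 800 = 0.015.

Call:
send_rows:
  rows: "0 0 0 0 0.0025 0 -1;0 0 0 0 0.005 0 -1;0 0 0 -0.0013 0.0075 0 -1;0 0 0 -0.0013 0.01 0 -1;0 0 0 -0.0013 0.0125 0 -1;0 0 0 -0.0013 0.0138 0 -1;0 0 0 -0.0013 0.015 0 -1;0 0 0 -0.0013 0.0163 0 -1"

```text
time: 6.58
eef_pos: [0.5347, 0.0038, 0.0342]
tcp_rot: [0.131, 0.991, -0.0, -0.0]
contact_force: [-0.5, -0.2, 0.4]
opening: 0.005
finger_force: 0.5
```

To row units: 2 mm / 800 = 0.0025, 1.5 mm / 800 = 0.0019.

Call:
send_rows:
  rows: "0 0 0 0 0.0006 0 -1;0 0 0 0 0.0013 0 -1;0 0 0 0 0.0019 0 -1;0 0 0 0 0.0025 0 -1"

```text
time: 7.08
eef_pos: [0.5353, 0.0057, 0.0342]
tcp_rot: [0.131, 0.991, -0.0, -0.0]
contact_force: [-0.2, -1.5, 0.4]
opening: 0.001
finger_force: 0.5
```

To row units: 2 mm / 800 = 0.0025, 1.5 mm / 800 = 0.0019.

Call:
send_rows:
  rows: "0 0 0 0 0.0006 0 -1;0 0 0 0 0.0013 0 -1;0 0 0 0 0.0019 0 -1;0 0 0 0 0.0025 0 -1"

```text
time: 7.58
eef_pos: [0.5358, 0.0076, 0.0342]
tcp_rot: [0.131, 0.991, -0.0, -0.0]
contact_force: [-0.8, -1.2, -0.1]
opening: -0.002
finger_force: 0.6
```

To row units: 4 mm / 800 = 0.005, 3.5 mm / 800 = 0.0044.

Call:
send_rows:
  rows: "0 0 0 0 0.0009 0 -1;0 0 0 0 0.0018 0 -1;0 0 0 0 0.0026 0 -1;0 0 0 0 0.0035 0 -1;0 0 0 0 0.0044 0 -1;0 0 0 0 0.005 0 -1"

```text
time: 8.32
eef_pos: [0.5366, 0.0108, 0.0342]
tcp_rot: [0.13, 0.991, -0.001, -0.0]
contact_force: [-2.5, -6.0, 0.0]
opening: -0.002
finger_force: 3.0
```

To row units: 2 mm / 800 = 0.0025, 1.5 mm / 800 = 0.0019.

Call:
send_rows:
  rows: "0 0 0 0 0.0006 0 -1;0 0 0 0 0.0013 0 -1;0 0 0 0 0.0019 0 -1;0 0 0 0 0.0025 0 -1"

```text
time: 8.82
eef_pos: [0.5367, 0.0112, 0.0342]
tcp_rot: [0.129, 0.992, -0.002, -0.001]
contact_force: [-4.5, -11.8, 1.2]
opening: -0.002
finger_force: 6.0
```

```bash
python3 -c "
from h import *
p=shot('top'); im=p['color'][160:210,210:270,::-1]
cv2.imwrite('pics/t3.png',cv2.resize(im,None,fx=10,fy=10,interpolation=cv2.INTER_CUBIC))"
```

```text
(no output)
```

View pics/t3.png

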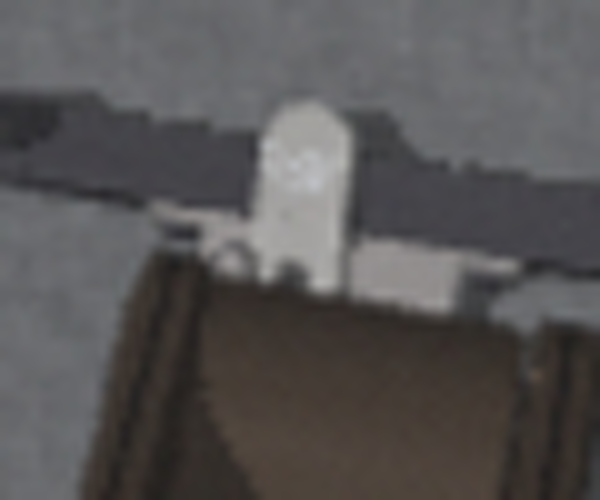

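The bar's edge now touches the stud (ring at ~(233,258), bar's left edge ~(258,250)), and the force has climbed to about 12.6 N, so it is on the stop. I'll back off and lift.

To row units: -130 mm / 800 = -0.1625, -100 mm / 800 = -0.125.

Call:
send_rows:
  rows: "0 0 0 0 -0.0025 0 -1;0 0 0 0 -0.01 0 -1;0 0 0 0 -0.025 0 -1;0 0 0 0 -0.0375 0 -1;0 0 0 0 -0.0375 -0.05 -1;0 0 0 0 -0.0375 -0.125 -1;0 0 0 0 -0.0375 -0.1625 -1;0 0 0 0 -0.0375 -0.1625 -1"

```text
time: 9.88
eef_pos: [0.5315, -0.0164, 0.1676]
tcp_rot: [0.131, 0.991, -0.0, 0.004]
contact_force: [-0.5, 0.3, -1.2]
opening: -0.002
finger_force: 0.0
```

```bash
python3 -c "
from h import *
x,y=.6485,.136
go(x,y,.165,-8)"
```

```text
shift [-73.4 177.5   3.3] turn [ 0.33  0.32 82.97]
```

To row units: 178 mm / 800 = 0.2225, -73 mm / 800 = -0.0913, 83 degrees / 180 = 0.4611.

Call:
send_rows:
  rows: "0 0 0.4611 -0.0913 0.2225 0.0038 0;0 0 0.4611 -0.0913 0.2225 0.0038 0;0 0 0.4611 -0.0913 0.2225 0.0038 0;0 0 0.4611 -0.0913 0.2225 0.0038 0;0 0 0.4611 -0.0913 0.2225 0.0038 0;0 0 0.4611 -0.0913 0.2225 0.0038 0;0 0 0.4611 -0.0913 0.2225 0.0038 0;0 0 0.4611 -0.0913 0.2225 0.0038 0"

```text
time: 10.88
eef_pos: [0.6449, 0.1371, 0.1582]
tcp_rot: [0.757, 0.654, -0.002, -0.001]
contact_force: [0.3, -0.1, -1.2]
opening: 0.502
finger_force: 0.0
```

```bash
python3 -c "
from h import *
go(.6485,.136,.165,-8)
p=shot('wrist','w2.png'); s=ctrl.get_state()
print(s['eef_pos'],s['opening'],np.linalg.inv(p['extrinsics'])[:3].round(3).tolist(),p['fx'])
print('pred',px(p,(.6485,.136,.059)),px(p,(*F(250,12),.031)))
for t in ['pin','spare_hole','bar_hole','pivot','bar']:
    for r in ctrl.look_for(p,t)[:2]:
        q=w(p,r['position']); print(t,round(r['p'],2),q.round(4),px(p,q).round())
"
```

```text
shift [-0.6  3.6 -6.8] turn [-0.24  0.04 -0.32]
[0.64493361 0.13705934 0.15823981] 0.4977669556011278 [[0.99, -0.137, -0.043, 0.655], [-0.144, -0.954, -0.262, 0.204], [-0.005, 0.266, -0.964, 0.28]] 276.1700247494441
pred [264.12478408 200.78034259] [-15408.9148416     950.27157297]
pin 0.84 [0.6477 0.14   0.0623] [262. 197.]
spare_hole 0.9 [0.5664 0.2106 0.0239] [162. 123.]
bar_hole 0.49 [0.5667 0.2105 0.0238] [162. 123.]
pivot 0.59 [0.5725 0.212  0.0294] [166. 121.]
bar 0.78 [0.4582 0.0441 0.0334] [ 95. 302.]
```

View pics/w2.png

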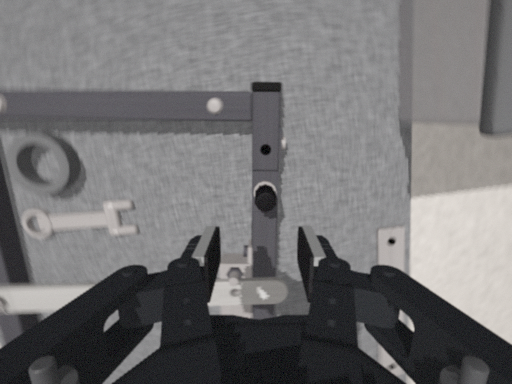

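The pin's knob is at about (265,200), centred between the open fingers. The bar lies against the stud, with its hole near (237,293). I'll measure both numerically in this picture.

```bash
python3 -c "
from h import *
p=shot('wrist'); g=cv2.cvtColor(p['color'],cv2.COLOR_RGB2GRAY)
b=g[175:220,245:285]<32
n,l,st,c=cv2.connectedComponentsWithStats(b.astype(np.uint8))
for i in range(1,n):
  if st[i,4]>20: print('blob',st[i]+np.array([245,175,0,0,0]),c[i]+[245,175])
print(g[182:216:2,248:284:2])
print(g[280:306:1,226:252])
for u,v,z in [(238,293,.031)]: print(ray(p,u,v,z))
print('pred',px(p,(*F(.250,.012),.031)),px(p,(*F(.250,.031),.04)))
"
```

```text
blob [255 186  19  15 116] [264.24137931 191.03448276]
blob [260 203  11   8  25] [265.72 207.2 ]
[[146 135  93  89 107 138 170 178 169 172 149 101  94  91  91  98 109 140]
 [149 137  87 102 167 176 167 123  90 151 175 164 114  92  94 102 120 145]
 [155 131  94 157 174  87  36  23  16  21  58 128 172 105  93 101 137 140]
 [147 124 118 179 120  22  20  13  30  25  17  45 164 130  92  97 127 137]
 [146 122 126 128  22  24  21   6  28  18  25  13  81 149  90  97 105 141]
 [149 122 141 100  17  21  24  42  40  23  26  31  27 135 100 102 114 137]
 [143 133 119  83  21  39  48  48  40  37  45  29  26  74  98  97 134 133]
 [142 137  95  56  39  44  37  38  43  36  40  37  23  42  88  98 134 142]
 [138 138  89  47  40  34  36  39  34  38  41  31  31  32  79 100 136 149]
 [143 134  88  40  39  33  34  31  33  38  29  36  34  37  77  91 107 144]
 [140 127  90  41  27  39  38  36  36  32  41  35  33  35  80  94 109 147]
 [141 127  91  60  31  29  32  23  39  27  34  26  29  28  84 101  99 140]
 [143 122  89  91  41  32  32  36  33  30  29  35  37  61  86  98  90 139]
 [134 123  93  94  88  30  
[... 2504 characters left out ...]
196 191 169 142 135 138
  133 135 135 138 135 135 137 133]
 [194 192 195 195 194 194 195 194 194 194 194 196 194 195 182 147 131 137
  136 134 136 139 139 136 134 138]
 [199 196 197 195 196 197 194 196 197 196 196 197 196 197 189 156 138 134
  137 138 138 134 141 136 140 134]
 [194 193 193 196 195 195 196 194 194 192 192 194 193 195 187 160 149 145
  137 135 137 135 131 132 132 127]
 [187 188 187 188 187 186 186 186 183 183 184 185 182 181 182 174 174 167
  136 124 122 129 125 125 122 103]
 [181 183 181 181 180 178 178 176 179 177 178 177 175 176 176 177 172 165
  135 118 122 122 128 122 121  94]]
[0.60851684 0.0306392  0.031     ]
pred [234.89716122 290.81856267] [233.75342657 279.7118429 ]
```

```bash
python3 -c "
from h import *
go(.6487,.1362,.055,-8.05)
"
```

```text
shift [ -0.7   3.  105.5] turn [-0.05  0.01  0.11]
```

To row units: 105 mm / 800 = 0.1313, 103 mm / 800 = 0.1288.

Call:
send_rows:
  rows: "0 0 0 -0.0009 0.0038 0 0;0 0 0 -0.0009 0.0038 0.05 0;0 0 0 -0.0009 0.0038 0.1 0;0 0 0 -0.0009 0.0038 0.1188 0;0 0 0 -0.0009 0.0038 0.1288 0;0 0 0 -0.0009 0.0038 0.1313 0;0 0 0 -0.0009 0.0038 0.1313 0"

```text
time: 12.1
eef_pos: [0.6501, 0.1364, 0.0578]
tcp_rot: [0.755, 0.656, 0.001, 0.001]
contact_force: [0.1, 0.5, -0.6]
opening: 0.506
finger_force: 0.0
```

```bash
python3 -c "
from h import *
go(.6487,.1362,.055,-8.05)
"
```

```text
shift [-0.4 -1.4  2.8] turn [ 0.15 -0.03  0.04]
```

Call:
send_rows:
  rows: "0 0 0 -0.0005 -0.0018 0.0025 0;0 0 0 -0.0005 -0.0018 0.0025 0;0 0 0 -0.0005 -0.0018 0.0025 -1;0 0 0 -0.0005 -0.0018 0.0025 -1;0 0 0 -0.0005 -0.0018 0.0025 -1;0 0 0 -0.0005 -0.0018 0.0025 -1;0 0 0 -0.0005 -0.0018 0.0025 -1;0 0 0 -0.0005 -0.0018 0.0025 -1"
  grip_force: 50

```text
time: 13.1
eef_pos: [0.6485, 0.1361, 0.0549]
tcp_rot: [0.755, 0.656, 0.001, 0.001]
contact_force: [4.1, -0.3, 1.4]
opening: 0.19
finger_force: 49.0
```

```bash
python3 -c "
from h import *
s=ctrl.get_state(); print(s['eef_pos'],s['contact_force'],s['opening'])
go(.6487,.1362,.055,-8.05)
"
```

```text
[0.64852271 0.13606089 0.05486378] [ 4.08954791 -0.34111444  1.44877813] 0.1901898830783098
shift [ 0.2  0.2 -0.1] turn [ 0.14 -0.02  0.04]
```

To row units: -50 mm / 800 = -0.0625, -40 mm / 800 = -0.05.

Call:
send_rows:
  rows: "0 0 0 0 0 -0.0038 -1;0 0 0 0 0 -0.01 -1;0 0 0 0 0 -0.02 -1;0 0 0 0 0 -0.0325 -1;0 0 0 0 0 -0.05 -1;0 0 0 0 0 -0.0625 -1;0 0 0 0 0 -0.0625 -1;0 0 0 0 0 -0.0625 -1"

```text
time: 14.1
eef_pos: [0.6472, 0.1361, 0.104]
tcp_rot: [0.755, 0.656, -0.0, -0.0]
contact_force: [0.8, -0.4, -1.4]
opening: 0.191
finger_force: 49.3
```

```bash
python3 -c "
from h import *
s=ctrl.get_state(); print(s['eef_pos'],s['contact_force'],s['opening'])
p=shot('wrist'); g=cv2.cvtColor(p['color'],cv2.COLOR_RGB2GRAY)
h=ray(p,0,0,.031)
q=F(.250,.012); print(q); go(*q,.105,-8.05)
for r in ctrl.look_for(p,'pin')[:2]: print(w(p,r['position']))
"
```

```text
[0.64716478 0.13614464 0.10396219] [ 0.75253707 -0.37709456 -1.42967568] 0.1909784776865738
(np.float64(0.6057169836824522), np.float64(0.03367220191586862))
shift [-107.2  -26.7   -1.3] turn [-0.08  0.01  0.04]
[0.64985081 0.14370966 0.11201423]
```

To row units: -107.5 mm / 800 = -0.1344, -28 mm / 800 = -0.035.

Call:
send_rows:
  rows: "0 0 0 -0.1344 -0.035 -0.0013 -1;0 0 0 -0.1344 -0.035 -0.0013 -1;0 0 0 -0.1344 -0.035 -0.0013 -1;0 0 0 -0.1344 -0.035 -0.0013 -1;0 0 0 -0.1344 -0.035 -0.0013 -1"

```text
time: 14.82
eef_pos: [0.6053, 0.0345, 0.1052]
tcp_rot: [0.754, 0.656, 0.0, -0.0]
contact_force: [0.8, -0.8, -0.5]
opening: 0.19
finger_force: 49.3
```

```bash
python3 -c "
from h import *
s=ctrl.get_state(); print(s['eef_pos'],s['contact_force'],s['opening'])
go(.604,.0332,.104,-8.05)
p=shot('wrist'); im=p['color'][130:330,160:360,::-1]
cv2.imwrite('pics/w3.png',cv2.resize(im,None,fx=3,fy=3,interpolation=cv2.INTER_CUBIC))
"
```

```text
[0.60525315 0.03448417 0.10521597] [ 0.80057957 -0.82185974 -0.5386145 ] 0.18993620073948678
shift [-1.4 -1.1  1.2] turn [ 0.01 -0.01  0.11]
```

View pics/w3.png

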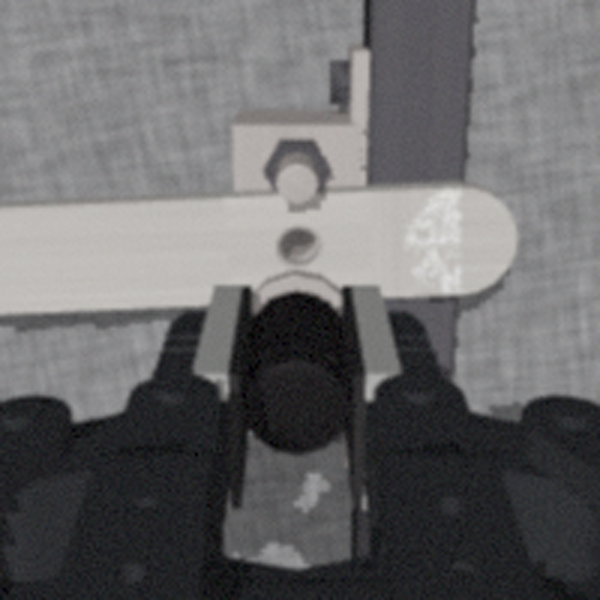

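The bar rests on the stud. Its hole is at crop (299,245) and the knob top at about (300,402), so they line up sideways. Next I compare both in world coordinates.

```bash
python3 -c "
from h import *
p=shot('wrist')
k=lambda u,v,z: ray(p,(u+.5)/3-.5+160,(v+.5)/3-.5+130,z)
s=ctrl.get_state();z=s['eef_pos'][2]
print(k(299,245,.031),k(300,402,z+.004),k(300,408,z+.004),s['eef_pos'])
"
```

```text
[0.60515033 0.03349117 0.031     ] [0.60527441 0.03450946 0.10917518] [0.60512958 0.03345578 0.10917518] [0.60518401 0.03454892 0.10517518]
```

To row units: 22 mm / 800 = 0.0275, -1.1 mm / 800 = -0.0014.

Call:
send_rows:
  rows: "0 0 0 -0.0014 -0.0005 0.0063 -1;0 0 0 -0.0014 -0.0005 0.015 -1;0 0 0 -0.0014 -0.0005 0.0213 -1;0 0 0 -0.0014 -0.0005 0.025 -1;0 0 0 -0.0014 -0.0005 0.0263 -1;0 0 0 -0.0014 -0.0005 0.0275 -1"

```text
time: 15.68
eef_pos: [0.6045, 0.0325, 0.0834]
tcp_rot: [0.755, 0.656, 0.0, 0.0]
contact_force: [-0.3, 0.1, -0.4]
opening: 0.193
finger_force: 49.3
```

Call:
send_rows:
  rows: "0 0 0 0 0 0.0009 -1;0 0 0 0 0 0.0018 -1;0 0 0 0 0 0.0026 -1;0 0 0 0 0 0.0035 -1;0 0 0 0 0 0.0044 -1;0 0 0 0 0 0.005 -1"

```text
time: 16.42
eef_pos: [0.6043, 0.0325, 0.0792]
tcp_rot: [0.755, 0.656, -0.0, -0.0]
contact_force: [-0.0, 0.5, -0.8]
opening: 0.193
finger_force: 49.3
```

To row units: 4 mm / 800 = 0.005, 3.5 mm / 800 = 0.0044.

Call:
send_rows:
  rows: "0 0 0 0 0 0.0009 -1;0 0 0 0 0 0.0018 -1;0 0 0 0 0 0.0026 -1;0 0 0 0 0 0.0035 -1;0 0 0 0 0 0.0044 -1;0 0 0 0 0 0.005 -1"

```text
time: 17.18
eef_pos: [0.6046, 0.0326, 0.0754]
tcp_rot: [0.755, 0.656, 0.0, 0.0]
contact_force: [1.0, 0.4, -0.0]
opening: 0.188
finger_force: 49.3
```

To row units: 2 mm / 800 = 0.0025, 1.5 mm / 800 = 0.0019.

Call:
send_rows:
  rows: "0 0 0 0 0 0.0006 -1;0 0 0 0 0 0.0013 -1;0 0 0 0 0 0.0019 -1;0 0 0 0 0 0.0025 -1"

```text
time: 17.68
eef_pos: [0.6044, 0.0326, 0.0733]
tcp_rot: [0.755, 0.656, 0.0, 0.0]
contact_force: [0.7, 0.7, 0.4]
opening: 0.192
finger_force: 49.3
```

To row units: 4 mm / 800 = 0.005, 3.4 mm / 800 = 0.0043.

Call:
send_rows:
  rows: "0 0 0 0 0 0.0009 -1;0 0 0 0 0 0.0018 -1;0 0 0 0 0 0.0026 -1;0 0 0 0 0 0.0035 -1;0 0 0 0 0 0.0043 -1;0 0 0 0 0 0.005 -1"

```text
time: 18.42
eef_pos: [0.6044, 0.0325, 0.0692]
tcp_rot: [0.755, 0.656, 0.0, 0.0]
contact_force: [1.5, 1.0, -0.3]
opening: 0.19
finger_force: 49.3
```

To row units: 4 mm / 800 = 0.005, 3.4 mm / 800 = 0.0043.

Call:
send_rows:
  rows: "0 0 0 0 0 0.0009 -1;0 0 0 0 0 0.0018 -1;0 0 0 0 0 0.0026 -1;0 0 0 0 0 0.0035 -1;0 0 0 0 0 0.0043 -1;0 0 0 0 0 0.005 -1"

```text
time: 19.18
eef_pos: [0.6044, 0.0325, 0.0652]
tcp_rot: [0.755, 0.656, 0.0, 0.0]
contact_force: [1.8, 1.4, 0.7]
opening: 0.19
finger_force: 49.3
```

To row units: 2 mm / 800 = 0.0025, 1.5 mm / 800 = 0.0019.

Call:
send_rows:
  rows: "0 0 0 0 0 0.0006 -1;0 0 0 0 0 0.0013 -1;0 0 0 0 0 0.0019 -1;0 0 0 0 0 0.0025 -1"

```text
time: 19.68
eef_pos: [0.6044, 0.0326, 0.0633]
tcp_rot: [0.755, 0.656, 0.0, 0.0]
contact_force: [1.3, 1.0, -0.5]
opening: 0.193
finger_force: 49.3
```

To row units: 1.6 mm / 800 = 0.002, 1.2 mm / 800 = 0.0015.

Call:
send_rows:
  rows: "0 0 0 0 0 0.0005 -1;0 0 0 0 0 0.001 -1;0 0 0 0 0 0.0015 -1;0 0 0 0 0 0.002 -1"

```text
time: 20.18
eef_pos: [0.6044, 0.0325, 0.0616]
tcp_rot: [0.755, 0.656, 0.0, 0.0]
contact_force: [2.0, 1.3, 0.9]
opening: 0.192
finger_force: 49.3
```

To row units: 1.2 mm / 800 = 0.0015, 0.9 mm / 800 = 0.0011.

Call:
send_rows:
  rows: "0 0 0 0 0 0.0004 -1;0 0 0 0 0 0.0008 -1;0 0 0 0 0 0.0011 -1;0 0 0 0 0 0.0015 -1"

```text
time: 20.68
eef_pos: [0.6044, 0.0325, 0.0607]
tcp_rot: [0.755, 0.656, -0.0, -0.0]
contact_force: [0.9, 0.8, 2.4]
opening: 0.192
finger_force: 49.7
```

Contact is starting at the expected height. A little more.

To row units: 0.6 mm / 800 = 0.0008, 0.4 mm / 800 = 0.0005.

Call:
send_rows:
  rows: "0 0 0 0 0 0.0003 -1;0 0 0 0 0 0.0005 -1;0 0 0 0 0 0.0008 -1"

```text
time: 21.05
eef_pos: [0.6044, 0.0326, 0.0606]
tcp_rot: [0.755, 0.656, -0.0, -0.0]
contact_force: [-0.7, 1.2, 7.0]
opening: 0.19
finger_force: 50.0
```

Seated: the force rises with no further motion. Now I release and retreat.

To row units: -100 mm / 800 = -0.125, -60 mm / 800 = -0.075.

Call:
send_rows:
  rows: "0 0 0 0 0 -0.0004 -0.4;0 0 0 0 0 -0.0004 -0.2;0 0 0 0 0 -0.0004 0;0 0 0 0 0 -0.0004 0;0 0 0 0 0 -0.0004 0;0 0 0 0 0 -0.025 0;0 0 0 0 0 -0.075 0;0 0 0 0 0 -0.125 0"

```text
time: 22.05
eef_pos: [0.6045, 0.0325, 0.1623]
tcp_rot: [0.755, 0.656, 0.0, 0.0]
contact_force: [0.1, 0.0, -0.0]
opening: 0.502
finger_force: 0.0
```

To row units: 300 mm / 800 = 0.375, 240 mm / 800 = 0.3.

Call:
send_rows:
  rows: "0 0 0 0.075 0 -0.075 0;0 0 0 0.15 0 -0.075 0;0 0 0 0.225 0 -0.075 0;0 0 0 0.3 0 -0.075 0;0 0 0 0.375 0 -0.075 0;0 0 0 0.375 0 -0.075 0;0 0 0 0.375 0 -0.075 0"

```text
time: 22.92
eef_pos: [0.6461, 0.33, 0.2208]
tcp_rot: [0.754, 0.656, 0.0, 0.0]
contact_force: [0.1, 0.1, 0.9]
opening: 0.501
finger_force: 0.0
```

```bash
python3 -c "
from h import *
p=shot('top'); im=p['color'][155:290,150:330,::-1]
cv2.imwrite('pics/t4.png',cv2.resize(im,None,fx=4.4,fy=4.4,interpolation=cv2.INTER_CUBIC))
print(px(p,(.605,.0335,.065)),px(p,(.605,.0335,.079)))
s=ctrl.get_state();print(s['eef_pos'],s['contact_force'],s['time'])"
```

```text
[238.9148602  186.00072913] [238.79933276 185.45240136]
[0.64620699 0.32899782 0.22065466] [-0.57608023 -0.33914886 -0.39880236] 22.975
```

View pics/t4.png

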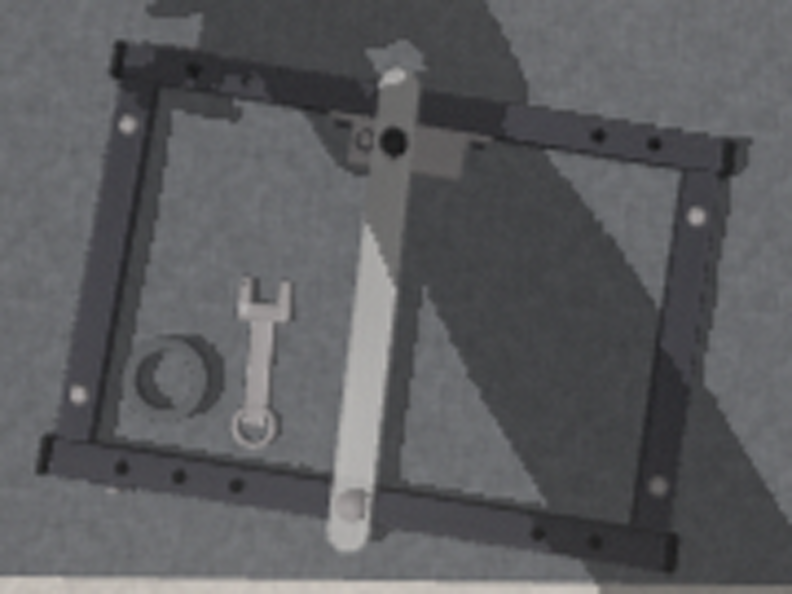

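The pin stands upright in the bar's hole at crop (394,141), with the bar against the stud at (364,138). The tape and spanner are where they were. Handing in.

```bash
python3 -c "
from plant import ctrl
print(ctrl.sign_off())"
```

```text
the job is handed in; nothing more can be done
None
```

The bar rests against the stop stud (about 12.6 N highest push reading), the pin is seated through bar and bracket with its collar on the bar (7 N highest), nothing else in the frame was moved, and the job was handed in at about 23 s.

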